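# Slide the full ring crate into its pick-up bay and call for collection

### The arm

A 7-joint arm with a two-finger parallel gripper is mounted at the origin on the work surface. World frame = base frame: x ahead of the robot, y to its left, z up, the work surface at z = 0. Lengths are in m, angles in degrees, forces in N, time in s.
With the tool pointing down it reaches from about 0.425 to 0.875 m from the base axis. Payload 4.7 kg.
Tool frame: the origin (TCP) lies at the very end of the fingers, on their centre line; the grasp point (between the pads) lies 19 mm behind it; z points along the fingers, y is the direction in which the jaws open and shut (so a half turn about z gives the same grasp; the last joint's range is limited). The gripper opens to 87 mm and grips with 3 to 60 N. Pads are 19 mm wide; open, the fingers measure 117 mm over their backs; the gripper's body (75 mm by 190 mm) begins 51 mm behind the grasp point.
Start: joints at [72.599, 18.392, -4.016, 83.108, 1.295, 78.541, -3.26], TCP at [0.203, -0.617, 0.223] pointing down, gripper open.
Joint ranges: [-163.93, 163.93], [-17.29, 119.83], [-79.2, 71.16], [3.27, 140.29], [-89.18, 269.18], [5.43, 117.66], [-154.24, 154.24]. Speed limits (degrees/s): [147.25, 147.25, 180, 180, 180, 180, 180].

### API

Orientations are given as [roll, pitch, yaw] about the fixed x, y, z axes, in that order (R = Rz(yaw) Ry(pitch) Rx(roll)).
In Python, from cell import * gives the robot as it stands.
- The arm moves only by the tool drive_tool, never from a script. Its argument "moves" is text: rows parted by semicolons, each of 5 numbers parted by spaces: the shift along the tool's x, y, z in m, then the turn about the tool's z in degrees, then the gripper's target within -1 to 1 (fully open at 1, half-way at 0, shut at -1). In form: x y z yaw fingers; .... A call has exactly 8 rows; each row is the pose to reach, as a shift and turn from the pose commanded when the call began, along the tool's axes at that moment; what a row does not reach only later rows make up. A row lasts 1/10 s, in which the tool goes at most 50 mm and 8.59 degrees, less where a joint would pass 70% of its speed; a pose out of reach is approached as far as the arm can. A call with a gripper value outside its range is refused whole. The fingers move at their own pace and stop on an object; "grip_force" is the grip in N (left out, the last holds). Time passes only in rows, so rows that repeat a pose let the fingers close, or fill a call up. It gives the time, the measured TCP pose, the force and the opening at its end, in the units of the state.
- get_obs(): the state, without advancing time (a new reading comes with each control period).
- read_camera(name): name is "side" or "top" or "wrist"; returns (picture, depth): 400x640x3 uint8, red, green, blue; 400x640 float32, m along the optical axis (not along the pixel's ray), 0 where there is no reading.
- calibration(name): a dict with "intrinsics" (3x3 intrinsics, pixels), "cam_to_world" (4x4, takes a point from camera to world coordinates); the wrist camera has in their place "T_tool_cam" (4x4, takes a point from camera to tool coordinates, whose origin is the TCP and whose axes are the flange's). Camera axes: x right, y up, looking along -z (the intrinsics and any distortion apply to the point x, -y, -z); pixel columns grow to the right and rows downward; lengths in m; the calibration is good to about 2 mm. The wrist camera is an equidistant fisheye: a pixel r from the principal point sees the ray r / f radians off the axis. A picture is of the moment at which its call begins: read the wrist's pose just before it. calibration takes no time and is no camera call.
- sign_off(): hands the job in, once; it reports no verdict.
Trained networks look in the newest picture that a camera, given by its name, has taken for a name from the list of things; names that differ only in an ending like _2 or _b are one class to them, and where a whole thing is asked for, a point or a joint stands for the part that bears it (a point fixed in the world has none). Each returns a list of dicts, best first, with "conf" (0 to 1); they miss things now and then, are a little off and sometimes report something else, mostly with a low value. They report only what shows in the picture. A call takes as long as a camera call.
- search_frame(camera, name): "uv" ([column, row] in pixels, amid what is visible of it).
- pinpoint(camera, name): "uv" ([column, row] in pixels: a listed point, or the origin of a listed thing).
The state is a dict: "time_s": time; "qpos": joint angles; "joint_velocities": joint speeds; "effort": joint torques, N m; "tool_pos": TCP position; "tool_rot": TCP orientation; "force": force on the tool from outside, world axes, zero at the start; "wrist_torque": the same for the moment, N m; "grip_width": finger opening in m.
Only numpy, scipy, OpenCV 4.12 (cv2) and the standard library are available. Lean on these libraries where they do the work, as an engineer would, in place of code of your own. Each camera call takes 0.05 s, during which the arm holds its last target. There are 200 camera calls.

### The job

Push the tall, heavy blue crate of black rings across the bench into the pick-up bay (the low aluminium guides with flared mouths) until it stands square and fully home against the end stop; push it low on its side, near its base, so that it slides upright and neither rocks nor tips. Then press the round call button on top of the small box behind the end stop all the way down, let it come back up, and move clear. Nothing is to be gripped or lifted, and everything else on the bench stays where it is.

Things in the scene. Friction and masses are not known exactly. Their poses are not given: they have to be found in the camera images.
- crate: The tall blue crate full of black rings: 220 mm along its x, 140 mm along its y, 260 mm tall, flat upright sides (ribs stand out 2 mm). 1.5 to 2.4 kg; it takes 7 to 17 N to slide. Pushed on a 220 mm side it slides if pushed below 95 mm and tips if pushed above 150 mm. Origin: centre of its underside, z up. It starts 220 to 340 mm short of home, off the bay's centre line by up to 35 mm.
- crate_push_side (a point): Middle of the crate's 220 mm wide side that faces away from the bay (its +y side), 30 mm above the bench; pushed in the crate's -y direction the crate goes towards the bay. At the start this direction is turned from the bay's -y by up to 0.25 rad.
- bay: The pick-up bay, fixed to the bench. Origin: on the bench where the centre of the crate's underside is when the crate is home, its axes then parallel to the bay's. The crate goes in along the bay's -y. Two aluminium guides, 30 mm high, stand at x = -118 and +118 mm (inner faces) from y = -78 to 0 mm and flare out to x = -146 and +146 mm at y = +60 mm.
- bay_stop (a point): Middle of the rubber face of the bay's end stop (40 mm high), 18 mm above the bench, at y = -70 mm in the bay's frame: the home crate's -y side touches it. The grey call box, 90 by 75 mm and 60 mm high, stands right behind the stop.
- call_button (a joint): Travel of the black round call button on top of the call box, m: 0 up, 0.006 fully down; a spring brings it back up. About 2 N starts it and 6 N holds it fully down.
- call_button_top (a point): Centre of the top face of the call button (32 mm in diameter, standing in a steel collar 48 mm in diameter), about 82 mm above the bench; pressed straight down.
- ring_a: A loose black plastic ring, 104 mm outside, 88 mm inside, 28 mm high, lying flat; origin: centre of its underside. To be left alone.
- ring_b: A ring like ring_a, the lower of a stack of two. To be left alone.
- ring_c: A ring like ring_a, the upper of the stack, on ring_b. To be left alone.
- master_ring: A steel setting ring, 90 mm outside, 60 mm inside, 26 mm high; origin: centre of its underside. To be left alone.
- plug_gauge: A steel plug gauge standing upright, 42 mm in diameter at its foot and 99 mm tall; origin: centre of its underside. To be left alone.
- caliper: A digital caliper lying flat, about 220 mm long along its x, 85 mm wide over its jaws, 13 mm high. To be left alone.
- bottle: A white bottle, 62 mm in diameter and 170 mm tall, standing; origin: centre of its underside. To be left alone.
- tray: An empty blue tray, 140 by 100 mm and 45 mm high; origin: centre of its underside. To be left alone.

How it is judged (in metres and radians):
On the way, in this order (a step that is already met when the one before it is completed fails the run):
1. the crate stands upright, square and home against the end stop (y of crate in the frame of bay below 0.008 m and x of crate in the frame of bay between -0.015 and 0.015 m and angle between the y axis of crate and the y axis of bay, either way round below 0.08 rad and angle between crate's own z axis and vertical below 0.03 rad), for 0.3 s.
2. the call button is pressed down, with the crate home (all of step 1 and value of joint call_button above 0.0045 m), for 0.1 s.
At the end, for the whole second after the job is handed in: The crate stands upright (0.03 rad) and at rest in the bay, its centre within 8 mm of home along the bay and 15 mm across it, turned by less than 0.08 rad; after that the call button has been pressed at least 4.5 mm and is up again (under 1.5 mm) (all of step 1 and value of joint call_button below 0.0015 m and linear speed of crate below 0.01 m/s and height (world z) of crate below 0.006 m); the robot touches nothing.
It fails at once if the crate rocks or tips (leans by more than 0.12 rad) (angle between crate's own z axis and vertical above 0.12 rad).
It fails at once if the crate is lifted off the bench (height (world z) of crate above 0.02 m).
It fails at once if the crate is pushed high up (fingers on it while the grasp point is more than 120 mm above the bench) (contact force between the fingers and crate above 1 N and height (world z) of the grasp point above 0.12 m).
It fails at once if the call button is pressed before the crate is in the bay (value of joint call_button above 0.003 m and y of crate in the frame of bay above 0.02 m).
It fails at once if something else on the bench is displaced by more than 25 mm or tipped (distance of any of ring_a, ring_b, ring_c, master_ring, plug_gauge, caliper, bottle, tray from where it was at the start of the episode above 0.025 m or angle between any of ring_a, ring_b, ring_c, master_ring, plug_gauge, caliper, bottle, tray's own z axis and vertical above 0.4 rad).
It also fails if it takes over 72 s, if anything falls off the work surface, if the arm or the gripper's body presses on something with over 40 N, if the wrist force passes 120 N, or if a joint passes its speed limit or range.

## Working session

There is one attempt and no reset: what is moved stays moved. The work goes in short steps, Python scripts to look and compute and a tool call to move; the robot and the scene stay as the last step left them, time stands still between calls to the robot, and variables do not carry over. Pictures are saved under pics/ and viewed, about 8 in all and at most 12, crops included, and the job is handed in when it is done.

Besides the shell and the picture viewer there is one more tool, called after "Emit:" by a JSON object that holds its "fn" and its "kwargs". drive_tool: Moves the arm, as the interface text tells. Its arguments: {"type":"object","properties":{"moves":{"type":"string"},"grip_force":{"type":"number"}},"required":["moves"]}

```bash
mkdir -p pics
cat > h.py <<'E'
from cell import *
import numpy as np, cv2
from scipy.spatial.transform import Rotation as R
def cloud(cam,d):
    c=calibration(cam);K=np.array(c["intrinsics"]);T=np.array(c["cam_to_world"])
    v,u=np.mgrid[0:d.shape[0],0:d.shape[1]]
    p=np.stack([(u-K[0,2])/K[0,0]*d,-(v-K[1,2])/K[1,1]*d,-d],-1)
    return p@T[:3,:3].T+T[:3,3]
E
python3 - <<'E'
from h import *
o=get_obs();print(o)
c=calibration("top");print(c);print(calibration("side"))
ims=[]
for n in("top","side"):
    p,d=read_camera(n);np.save(n+"_d.npy",d);cv2.imwrite(f"pics/{n}0.png",p[...,::-1])
    P=cloud(n,d);np.save(n+"_P.npy",P)
    for t in("crate","crate_push_side","bay","bay_stop","call_button_top","bottle","plug_gauge","tray","caliper","ring_a","master_ring"):
        for r in pinpoint(n,t)[:2]:
            u,v=np.round(r["uv"]).astype(int);print(n,t,r["conf"],u,v,P[min(max(v,0),399),min(max(u,0),639)].round(3))
print(get_obs()["time_s"])
E
```

```text
{'time_s': 0.0, 'qpos': array([72.5990622 , 18.438532  , -4.01462473, 83.17503841,  1.29361449,
       78.54122214, -3.26195472]), 'joint_velocities': array([-0.1192125 ,  0.08114332,  0.05481377,  0.17791844, -0.04503955,
       -0.01930527,  0.05247542]), 'effort': array([-4.50955504e-04, -4.91294968e+01, -4.04618857e-01, -3.12530065e+01,
       -6.41140994e-02,  4.37477406e-02,  2.22870767e-04]), 'tool_pos': array([ 0.2028882 , -0.61693647,  0.22146617]), 'tool_rot': array([-1.79890371e+02,  4.73795786e-03,  1.82076032e+01]), 'force': array([ 0.02969529,  0.66720233, -0.48085473]), 'wrist_torque': array([-0.02238647,  0.01105155,  0.03331742]), 'grip_width': 0.08666190583268762}
{'intrinsics': array([[488.94524203,   0.        , 319.57298679],
       [  0.        , 488.94524203, 202.83195678],
       [  0.        ,   0.        ,   1.        ]]), 'cam_to_world': array([[-1.10294016e-03,  9.92503416e-01, -1.22211918e-01,
         3.32237399e-01],
       [-9.99893789e-01, -2.87060543e-03, -1.42888083e-02,
        -3.41763774e-02],
       [-1.45325133e-02,  1.22183178e-01,  9.92401167
[... 1016 characters left out ...]
7 -0.004]
top ring_a 0.58 345 150 [ 0.759 -0.105 -0.007]
top master_ring 0.77 400 250 [ 0.38  -0.305  0.001]
side crate 0.63 332 183 [0.539 0.075 0.065]
side bay 0.59 298 241 [ 0.536 -0.129  0.002]
side bay_stop 0.71 280 254 [ 0.542 -0.228  0.062]
side call_button_top 0.49 280 254 [ 0.542 -0.228  0.062]
side call_button_top 0.43 271 255 [ 0.533 -0.255  0.084]
side bottle 0.84 175 341 [ 0.461 -0.541  0.057]
side plug_gauge 0.73 386 229 [0.747 0.016 0.027]
side tray 0.53 354 119 [0.548 0.188 0.235]
side caliper 0.55 254 358 [ 0.623 -0.475  0.011]
side ring_a 0.84 366 267 [ 0.745 -0.114 -0.   ]
side ring_a 0.75 396 143 [0.628 0.408 0.025]
side master_ring 0.81 212 265 [ 0.37  -0.314 -0.   ]
1.2
```

View pics/top0.png

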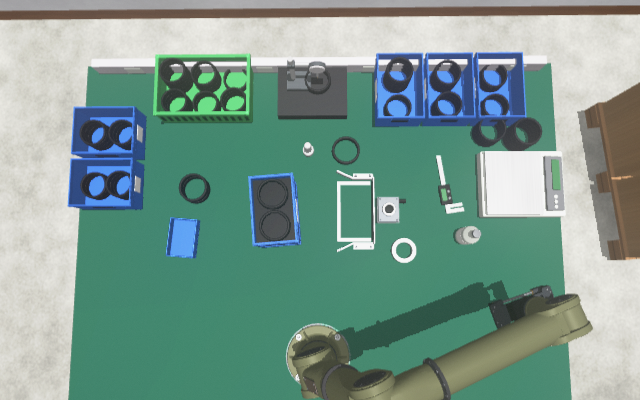

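View pics/side0.png

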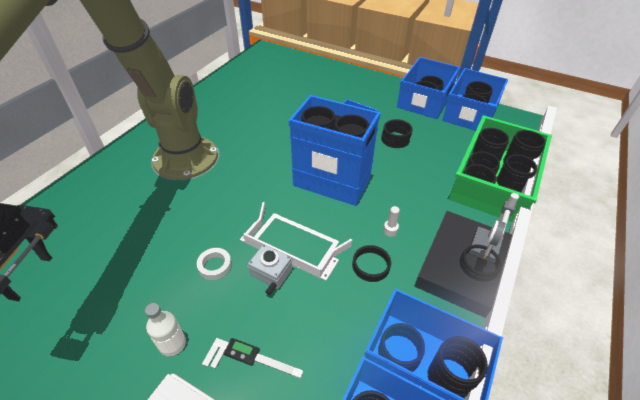

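Run:
```python
from h import *
P=np.vstack([np.load("top_P.npy").reshape(-1,3),np.load("side_P.npy").reshape(-1,3)])
T=np.load("top_P.npy").reshape(-1,3)
S=np.load("side_P.npy").reshape(-1,3)
def box(Q,x0,x1,y0,y1,z0,z1):
    m=(Q[:,0]>x0)&(Q[:,0]<x1)&(Q[:,1]>y0)&(Q[:,1]<y1)&(Q[:,2]>z0)&(Q[:,2]<z1);return Q[m]
for n,Q in(("top",T),("side",S)):
    c=box(Q,.3,.8,-.05,.4,.2,.3)
    print(n,"crate",len(c),c.min(0).round(3),c.max(0).round(3),cv2.minAreaRect((c[:,:2]*1000).astype(np.float32)))
    c=box(Q,.3,.8,-.35,.0,.018,.045)
    if len(c):print("guides",len(c),c.min(0).round(3),c.max(0).round(3),cv2.minAreaRect((c[:,:2]*1000).astype(np.float32)))
    c=box(Q,.4,.7,-.35,-.15,.05,.068);print("box",len(c),cv2.minAreaRect((c[:,:2]*1000).astype(np.float32)))
    c=box(Q,.4,.7,-.35,-.15,.075,.1);print("btn",len(c),c.mean(0).round(3),cv2.minAreaRect((c[:,:2]*1000).astype(np.float32)))
# height map (top) of bay
```

```text
top crate 3191 [0.39 0.06 0.2 ] [0.625 0.221 0.27 ] ((507.52996826171875, 140.0751953125), (225.34375, 144.62387084960938), 4.602923393249512)
guides 765 [ 0.339 -0.349  0.018] [ 0.8   -0.055  0.045] ((569.1351318359375, -202.50279235839844), (470.9688415527344, 278.5040283203125), 2.6263179779052734)
box 380 ((525.9988403320312, -255.17547607421875), (76.8502426147461, 89.16822814941406), 89.5096664428711)
btn 74 [ 0.527 -0.255  0.082] ((531.211669921875, -249.25885009765625), (55.521175384521484, 35.62994384765625), 39.580142974853516)
side crate 3765 [0.386 0.056 0.2  ] [0.625 0.222 0.265] ((506.2114562988281, 138.808837890625), (227.76913452148438, 151.26487731933594), 4.825351238250732)
guides 1710 [ 0.336 -0.35   0.018] [ 0.8   -0.055  0.045] ((567.5706176757812, -202.53378295898438), (470.7079772949219, 283.0044250488281), 1.9421658515930176)
box 660 ((527.8987426757812, -258.50311279296875), (78.37017059326172, 93.10701751708984), 89.3055419921875)
btn 120 [ 0.528 -0.259  0.081] ((529.09814453125, -256.3629150390625), (36.49325942993164, 34.49768829345703), 16.73368263244629)
```

The top view shows the crate at about (273,210), the bay and its guides at (355,210) with the flares facing the crate, and the call box and button at (389,208). The side view agrees: the push corridor is clear, and the master ring, ring and plug gauge stand off to the sides. Next I'll measure the bay axis and the gripper's shape.

Run:
```python
from h import *
print(calibration("wrist"))
for n in("top","side"):
    Q=np.load(n+"_P.npy").reshape(-1,3)
    m=(Q[:,0]>.36)&(Q[:,0]<.72)&(Q[:,1]>-.23)&(Q[:,1]<-.03)&(Q[:,2]>.012)&(Q[:,2]<.05)
    Q=Q[m]
    for y in np.arange(-.23,-.03,.01):
        q=Q[abs(Q[:,1]-y)<.005]
        l=q[q[:,0]<.5];r=q[q[:,0]>.57]
        f=lambda a:(len(a),a[:,0].min().round(3),a[:,0].max().round(3),np.median(a[:,2]).round(3)) if len(a) else None
        print(n,y.round(3),f(l),f(r),len(q)-len(l)-len(r))
# arm profile, top view
P=np.load("top_P.npy").reshape(-1,3)
o=get_obs();t=o["tool_pos"];a=np.array([-t[0],-t[1]])/np.hypot(*t[:2])
d=(P[:,:2]-t[:2]);s=d@a;w=d@np.array([-a[1],a[0]])
for k in np.arange(-.15,.5,.03):
    m=(abs(s-k)<.015)&(abs(w)<.15)&(P[:,2]>.12)
    if m.sum():print("s",k.round(2),m.sum(),P[m,2].max().round(3),w[m].min().round(3),w[m].max().round(3))
P=np.load("side_P.npy").reshape(-1,3);d=(P[:,:2]-t[:2]);s=d@a;w=d@np.array([-a[1],a[0]])
for k in np.arange(-.15,.5,.03):
    m=(abs(s-k)<.015)&(abs(w)<.15)&(P[:,2]>.12)
    if m.sum():print("side s",k.round(2),m.sum(),P[m,2].min().round(3),P[m,2].max().round(3),w[m].min().round(3),w[m].max().round(3))
im=np.hstack([cv2.resize(cv2.imread("pics/top0.png")[170:260,315:420],None,fx=5,fy=5,interpolation=2)])
cv2.imwrite("pics/crop.png",im)
p,_=read_camera("wrist");cv2.imwrite("pics/wrist0.png",p[...,::-1])
```

```text
{'intrinsics': array([[309.70691629,   0.        , 314.69588094],
       [  0.        , 309.70691629, 199.57022776],
       [  0.        ,   0.        ,   1.        ]]), 'T_tool_cam': array([[-9.16775237e-04,  9.68368684e-01,  2.49522045e-01,
         6.75266415e-02],
       [ 9.99999521e-01,  8.02259398e-04,  5.60639521e-04,
        -1.03968515e-04],
       [ 3.42724350e-04,  2.49522439e-01, -9.68368956e-01,
        -1.62443954e-01],
       [ 0.00000000e+00,  0.00000000e+00,  0.00000000e+00,
         1.00000000e+00]])}
top -0.23 (1, np.float64(0.482), np.float64(0.482), np.float64(0.023)) None 0
top -0.22 (7, np.float64(0.475), np.float64(0.498), np.float64(0.045)) (3, np.float64(0.571), np.float64(0.716), np.float64(0.014)) 13
top -0.21 (27, np.float64(0.365), np.float64(0.498), np.float64(0.041)) (9, np.float64(0.572), np.float64(0.646), np.float64(0.034)) 19
top -0.2 (53, np.float64(0.404), np.float64(0.499), np.float64(0.032)) (46, np.float64(0.573), np.float64(0.648), np.float64(0.03)) 38
top -0.19 (7, np.float64(0.387), np.float64(0.408), np.float64(0.026)) (4, np.float64(0.64
[... 4602 characters left out ...]
0.42 432 0.731 -0.02 0.038
s 0.45 392 0.736 -0.038 0.024
s 0.48 458 0.75 -0.04 0.013
side s -0.09 1 0.297 0.297 -0.037 -0.037
side s -0.06 277 0.221 0.318 -0.041 0.011
side s -0.03 253 0.223 0.356 -0.035 -0.007
side s 0.0 545 0.304 0.403 -0.04 -0.019
side s 0.03 757 0.225 0.403 -0.039 0.009
side s 0.06 759 0.223 0.395 -0.041 0.015
side s 0.09 351 0.293 0.339 -0.039 0.034
side s 0.18 55 0.598 0.627 -0.032 -0.016
side s 0.21 337 0.599 0.656 -0.033 -0.011
side s 0.24 512 0.607 0.671 -0.03 -0.01
side s 0.27 380 0.612 0.668 -0.028 -0.011
side s 0.3 186 0.617 0.657 -0.027 -0.007
side s 0.33 63 0.625 0.647 -0.023 -0.006
side s 0.36 47 0.615 0.635 -0.012 0.017
side s 0.48 137 0.559 0.585 -0.01 0.036
```

View pics/wrist0.png

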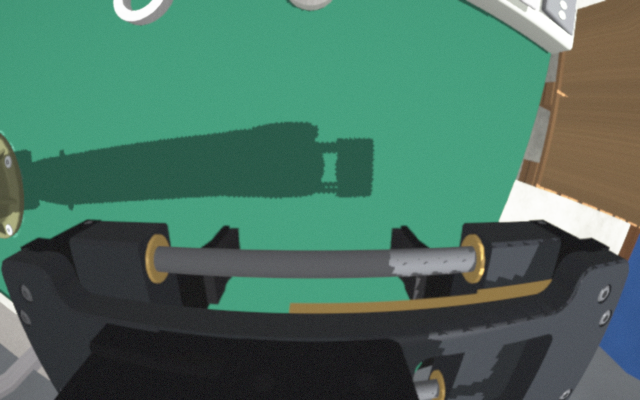

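The wrist view shows no camera body sticking out past the gripper, and the side cloud puts the gripper's half-thickness at about 40 mm. The tool stays vertical, so I need to know which gripper part meets the crate side first. I'll check that profile next.

Run:
```python
from h import *
o=get_obs();t=o["tool_pos"];Rm=R.from_euler("xyz",o["tool_rot"],degrees=True).as_matrix()
for n in("side","top"):
    Q=(np.load(n+"_P.npy").reshape(-1,3)-t)@Rm
    Q=Q[(abs(Q[:,0])<.09)&(abs(Q[:,1])<.13)&(Q[:,2]<.05)&(Q[:,2]>-.3)]
    for z in np.arange(-.22,.02,.01):
        q=Q[abs(Q[:,2]-z)<.005]
        if len(q)>3:print(n,"above tcp",(-z).round(3),len(q),"x",np.percentile(q[:,0],[2,98]).round(3),"y",q[:,1].min().round(3),q[:,1].max().round(3))
```

```text
side above tcp 0.18 55 x [0.017 0.037] y -0.033 -0.004
side above tcp 0.17 278 x [0.002 0.039] y -0.051 0.005
side above tcp 0.16 60 x [0.035 0.039] y -0.048 0.007
side above tcp 0.15 33 x [0.021 0.024] y -0.048 0.002
side above tcp 0.14 178 x [0.02  0.027] y -0.051 0.014
side above tcp 0.13 165 x [0.02  0.027] y -0.05 0.017
side above tcp 0.12 224 x [-0.007  0.027] y -0.093 0.03
side above tcp 0.11 651 x [-0.022  0.037] y -0.096 0.039
side above tcp 0.1 187 x [0.02  0.038] y -0.094 0.059
side above tcp 0.09 448 x [0.016 0.039] y -0.092 0.067
side above tcp 0.08 220 x [0.003 0.039] y -0.087 0.074
side above tcp 0.07 34 x [-0.01   0.037] y -0.087 0.075
side above tcp 0.06 26 x [-0.012  0.012] y -0.059 -0.048
side above tcp 0.05 51 x [-0.     0.013] y -0.059 0.056
side above tcp 0.04 77 x [-0.008  0.013] y -0.056 0.057
side above tcp 0.03 77 x [-0.01   0.013] y -0.056 0.055
side above tcp 0.02 74 x [-0.009  0.012] y -0.053 0.053
side above tcp 0.01 77 x [-0.01   0.012] y -0.053 0.053
side above tcp -0.0 28 x [-0.008  0.011] y -0.052 0.053
top above tcp 0.22 49 x [0.001 0.038] y -0.038 0.018
top above tcp 0.21 29 x [0.005 0.039] y -0.038 0.024
top above tcp 0.2 33 x [-0.003  0.038] y -0.037 0.01
top above tcp 0.19 4 x [0.02  0.036] y -0.03 -0.002
top above tcp 0.18 52 x [-0.007  0.037] y -0.039 0.007
top above tcp 0.17 134 x [-0.01   0.038] y -0.052 0.014
top above tcp 0.16 47 x [-0.014  0.038] y -0.051 0.007
top above tcp 0.15 20 x [-0.015  0.022] y -0.051 -0.033
top above tcp 0.14 21 x [-0.016  0.022] y -0.052 -0.045
top above tcp 0.13 19 x [-0.02   0.024] y -0.051 -0.046
top above tcp 0.12 84 x [-0.027  0.035] y -0.097 0.093
top above tcp 0.11 423 x [-0.029  0.037] y -0.096 0.096
top above tcp 0.1 56 x [-0.032  0.038] y -0.095 0.096
top above tcp 0.09 124 x [-0.032  0.038] y -0.092 0.086
top above tcp 0.08 59 x [0.017 0.039] y -0.088 0.085
top above tcp 0.07 5 x [-0.007  0.038] y -0.086 0.064
```

Emit:
{"fn": "drive_tool", "kwargs": {"moves": "0.05 0 -0.03 0 1;0.1 0.0 -0.06 4 1;0.15 0 -0.09 8 1;0.2 -0.05 -0.11 12 1;0.24 -0.09 -0.13 16 1;0.28 -0.13 -0.14 20 1;0.32 -0.16 -0.14 24 1;0.36 -0.19 -0.14 28 1"}}

```text
time_s: 2.05
tool_pos: [0.4547, -0.3716, 0.3595]
tool_rot: [179.9, -0.1, -10.0]
force: [0.7, -0.1, -0.7]
grip_width: 0.087
```

Emit:
{"fn": "drive_tool", "kwargs": {"moves": "0.01 -0.043 0 -8 1;0.02 -0.085 0 -16 1;0.03 -0.128 0 -24 1;0.04 -0.17 0 -32 1;0.05 -0.213 0 -40 1;0.056 -0.255 0 -48 1;0.062 -0.298 0 -56 1;0.067 -0.34 0 -64 1"}}

```text
time_s: 2.85
tool_pos: [0.578, -0.0478, 0.3583]
tool_rot: [180.0, -0.0, 54.5]
force: [1.0, -1.4, -0.5]
grip_width: 0.0874
```

Emit:
{"fn": "drive_tool", "kwargs": {"moves": "0.024 -0.035 0 -7 1;0.048 -0.07 0 -14 1;0.072 -0.105 0 -21 1;0.096 -0.14 0 -28 1;0.12 -0.175 0 -35 1;0.146 -0.213 0 -40.5 1;0.17 -0.25 0 -40.5 1;0.192 -0.28 0 -40.5 1"}}

```text
time_s: 3.65
tool_pos: [0.4613, 0.2724, 0.3586]
tool_rot: [179.9, 0.0, 94.8]
force: [0.1, 0.6, -0.2]
grip_width: 0.0868
```

Emit:
{"fn": "drive_tool", "kwargs": {"moves": "0 0 0.02 0 1;0 0 0.06 0 1;0 0 0.1 0 1;0 0 0.14 0 1;0 0 0.18 0 1;0 0 0.22 0 1;0 0 0.26 0 1;0 0 0.29 0 1"}}

```text
time_s: 4.45
tool_pos: [0.462, 0.2692, 0.0658]
tool_rot: [-179.9, 0.1, 94.7]
force: [-0.5, -0.2, 0.1]
grip_width: 0.0867
```

Emit:
{"fn": "drive_tool", "kwargs": {"moves": "0 0 0.02 0 1;0 0 0.04 0 1;0 0 0.05 0 1;0 0 0.055 0 1;0 0 0.06 0 1;0 0 0.06 0 1;0 0 0.06 0 1;0 0 0.06 0 1"}}

```text
time_s: 5.25
tool_pos: [0.4634, 0.2702, 0.0088]
tool_rot: [179.9, -0.0, 94.7]
force: [-0.2, -0.2, -0.1]
grip_width: 0.087
```

Emit:
{"fn": "drive_tool", "kwargs": {"moves": "0 0.015 0.003 0 1;0 0.033 0.003 0 1;-0.005 0.033 0.003 0 1;-0.01 0.033 0.003 0 1;-0.015 0.033 0.003 0 1;-0.02 0.033 0.003 0 1;-0.025 0.033 0.003 0 1;-0.03 0.033 0.003 0 1"}}

```text
time_s: 6.05
tool_pos: [0.4975, 0.2477, 0.0065]
tool_rot: [179.9, -0.4, 94.7]
force: [-2.4, 16.7, 4.9]
grip_width: 0.0867
```

```bash
cat > m.py <<'E'
from h import *
import sys
o=get_obs();print(o["time_s"],o["tool_pos"].round(4),o["tool_rot"].round(1),o["force"].round(1),o["grip_width"])
def crate(n):
    p,d=read_camera(n);P=cloud(n,d).reshape(-1,3);rgb=p.reshape(-1,3).astype(int)
    m=(P[:,0]>.36)&(P[:,0]<.7)&(P[:,1]>-.23)&(P[:,1]<.24)&(P[:,2]>.255)&(P[:,2]<.275)&(rgb[:,2]>rgb[:,0]+40)
    q=P[m];r=cv2.minAreaRect((q[:,:2]*1000).astype(np.float32))
    A=np.c_[q[:,:2],np.ones(len(q))];f=np.linalg.lstsq(A,q[:,2],rcond=None)[0]
    print(n,len(q),np.round(r[0],1),np.round(r[1],1),round(r[2],2),"lip tilt x,y",f[:2].round(3))
    return p
for n in("top","side"):
    p=crate(n)
    if len(sys.argv)>1:cv2.imwrite(f"pics/{n}{sys.argv[1]}.png",p[...,::-1])
E
python3 m.py 1
```

```text
6.05 [0.4975 0.2477 0.0065] [179.9  -0.4  94.7] [-2.4 16.7  4.9] 0.08669642380962041
top 332 [507.7 137.9] [225.  144.5] 4.66 lip tilt x,y [-0.004  0.001]
side 662 [506.2 140.7] [226.  159.3] 4.81 lip tilt x,y [-0.     0.005]
```

Emit:
{"fn": "drive_tool", "kwargs": {"moves": "-0.004 0 0 0 1;-0.008 0 0 0 1;-0.012 0 0 0 1;-0.016 0 0 0 1;-0.02 0 0 0 1;-0.024 0 0 0 1;-0.028 0 0 0 1;-0.032 0 0 0 1"}}

```text
time_s: 6.95
tool_pos: [0.4999, 0.2185, 0.007]
tool_rot: [179.8, -0.5, 95.0]
force: [-2.7, 15.4, 3.6]
grip_width: 0.087
```

```bash
python3 m.py 2
```

```text
6.95 [0.4999 0.2185 0.007 ] [179.8  -0.5  95. ] [-2.7 15.4  3.6] 0.08697330835371143
top 327 [510.5 108.4] [224.2 144.3] 5.03 lip tilt x,y [-0.002  0.011]
side 698 [508.  129.4] [225.5 193.6] 4.9 lip tilt x,y [0.    0.006]
```

Emit:
{"fn": "drive_tool", "kwargs": {"moves": "-0.007 0 0 0 1;-0.014 0 0 0 1;-0.021 0 0 0 1;-0.028 0 0 0 1;-0.035 0 0 0 1;-0.042 0 0 0 1;-0.049 0 0 0 1;-0.056 0 0 0 1"}}

```text
time_s: 7.85
tool_pos: [0.505, 0.1629, 0.0069]
tool_rot: [179.8, -0.5, 95.0]
force: [-1.9, 14.7, 4.6]
grip_width: 0.0871
```

Emit:
{"fn": "drive_tool", "kwargs": {"moves": "-0.007 0 0 0 1;-0.014 0 0 0 1;-0.021 0 0 0 1;-0.028 0 0 0 1;-0.035 0 0 0 1;-0.042 0 0 0 1;-0.049 0 0 0 1;-0.056 0 0 0 1"}}

```text
time_s: 8.65
tool_pos: [0.5099, 0.1072, 0.0068]
tool_rot: [179.8, -0.5, 95.0]
force: [-3.0, 15.2, 5.0]
grip_width: 0.0869
```

```bash
python3 m.py 3
```

```text
8.65 [0.5099 0.1072 0.0068] [179.8  -0.5  95. ] [-3.  15.2  5. ] 0.0869357713745119
top 342 [520.6  -2.6] [224.7 144.5] 4.98 lip tilt x,y [0.    0.008]
side 789 [519.6  -3.1] [226.4 151.2] 4.86 lip tilt x,y [0.001 0.006]
```

Emit:
{"fn": "drive_tool", "kwargs": {"moves": "-0.007 0.0008 0 0.44 1;-0.014 0.0016 0 0.88 1;-0.021 0.0023 0 1.3 1;-0.028 0.003 0 1.75 1;-0.035 0.0035 0 2.2 1;-0.042 0.004 0 2.6 1;-0.049 0.0046 0 3.1 1;-0.056 0.005 0 3.5 1"}}

```text
time_s: 9.55
tool_pos: [0.5203, 0.0513, 0.0066]
tool_rot: [179.8, -0.4, 91.6]
force: [-0.4, 14.9, 4.4]
grip_width: 0.0865
```

```bash
python3 m.py 4
```

```text
9.55 [0.5203 0.0513 0.0066] [179.8  -0.4  91.6] [-0.4 14.9  4.4] 0.08648252293701666
top 335 [524.5 -58.9] [224.4 144.1] 1.57 lip tilt x,y [0.001 0.005]
side 867 [523. -57.] [226.9 154.6] 1.49 lip tilt x,y [0.    0.004]
```

Emit:
{"fn": "drive_tool", "kwargs": {"moves": "-0.005 0.0005 0 0.3 1;-0.01 0.001 0 0.6 1;-0.015 0.0015 0 0.9 1;-0.02 0.002 0 1.2 1;-0.025 0.0024 0 1.4 1;-0.03 0.0028 0 1.6 1;-0.035 0.003 0 1.6 1;-0.04 0.003 0 1.6 1"}}

```text
time_s: 10.45
tool_pos: [0.5244, 0.0126, 0.0068]
tool_rot: [179.8, -0.5, 90.0]
force: [-1.6, 17.2, 6.5]
grip_width: 0.0871
```

```bash
python3 m.py 5
```

```text
10.45 [0.5244 0.0126 0.0068] [179.8  -0.5  90. ] [-1.6 17.2  6.5] 0.0870995034309879
top 372 [525.9 -98.1] [224.8 142.8] 0.56 lip tilt x,y [-0.002  0.005]
side 914 [525.2 -97.3] [152.9 225. ] 89.68 lip tilt x,y [0.001 0.005]
```

Emit:
{"fn": "drive_tool", "kwargs": {"moves": "-0.003 0 0 0 1;-0.006 0 0 0 1;-0.009 0 0 0 1;-0.012 0 0 0 1;-0.015 0 0 0 1;-0.018 0 0 0 1;-0.021 0 0 0 1;-0.024 0 0 0 1"}}

```text
time_s: 11.35
tool_pos: [0.5245, -0.0114, 0.0067]
tool_rot: [179.8, -0.5, 90.0]
force: [-1.0, 17.3, 5.3]
grip_width: 0.0869
```

Emit:
{"fn": "drive_tool", "kwargs": {"moves": "-0.001 0 0 0 1;-0.002 0 0 0 1;-0.003 0 0 0 1;-0.004 0 0 0 1;-0.005 0 0 0 1;-0.005 0 0 0 1;-0.005 0 0 0 1;-0.005 0 0 0 1"}}

```text
time_s: 12.15
tool_pos: [0.5245, -0.0166, 0.0066]
tool_rot: [179.8, -0.4, 90.0]
force: [-0.5, 16.2, 5.6]
grip_width: 0.087
```

```bash
python3 m.py 6
```

```text
12.15 [ 0.5245 -0.0166  0.0066] [179.8  -0.4  90. ] [-0.5 16.2  5.6] 0.08704650589594778
top 363 [ 525.9 -127.2] [225.1 142.9] 0.58 lip tilt x,y [0.001 0.012]
side 944 [ 524.7 -125.7] [226.  149.4] 0.03 lip tilt x,y [0.001 0.005]
```

Emit:
{"fn": "drive_tool", "kwargs": {"moves": "-0.0005 0 0 0 1;-0.001 0 0 0 1;-0.0015 0 0 0 1;-0.002 0 0 0 1;-0.002 0 0 0 1;-0.002 0 0 0 1;-0.002 0 0 0 1;-0.002 0 0 0 1"}}

```text
time_s: 13.05
tool_pos: [0.5245, -0.0183, 0.0067]
tool_rot: [179.8, -0.5, 90.0]
force: [-0.3, 16.7, 6.7]
grip_width: 0.087
```

Emit:
{"fn": "drive_tool", "kwargs": {"moves": "-0.0005 0 0 0 1;-0.001 0 0 0 1;-0.0015 0 0 0 1;-0.002 0 0 0 1;-0.002 0 0 0 1;-0.002 0 0 0 1;-0.002 0 0 0 1;-0.002 0 0 0 1"}}

```text
time_s: 13.85
tool_pos: [0.5245, -0.0204, 0.0066]
tool_rot: [179.8, -0.4, 90.0]
force: [-0.1, 17.1, 6.2]
grip_width: 0.0871
```

Still sliding and not yet on the stop, so I'll keep pushing in small steps until the force rises.

Emit:
{"fn": "drive_tool", "kwargs": {"moves": "-0.0005 0 0 0 1;-0.001 0 0 0 1;-0.0015 0 0 0 1;-0.002 0 0 0 1;-0.002 0 0 0 1;-0.002 0 0 0 1;-0.002 0 0 0 1;-0.002 0 0 0 1"}}

```text
time_s: 14.65
tool_pos: [0.5245, -0.0217, 0.0068]
tool_rot: [179.8, -0.5, 90.0]
force: [-1.0, 17.8, 6.3]
grip_width: 0.0871
```

```bash
python3 m.py 7; python3 -c "
import cv2,numpy as np
a=cv2.imread('pics/side7.png')[80:300,200:440];cv2.imwrite('pics/s7c.png',cv2.resize(a,None,fx=2.7,fy=2.7,interpolation=2))"
```

```text
14.65 [ 0.5245 -0.0217  0.0068] [179.8  -0.5  90. ] [-1.  17.8  6.3] 0.08710840132214064
top 358 [ 526.  -132.9] [142.8 224.2] 90.0 lip tilt x,y [-0.002  0.011]
side 955 [ 525.1 -129. ] [154.7 225.5] 89.98 lip tilt x,y [0.001 0.006]
```

View pics/s7c.png

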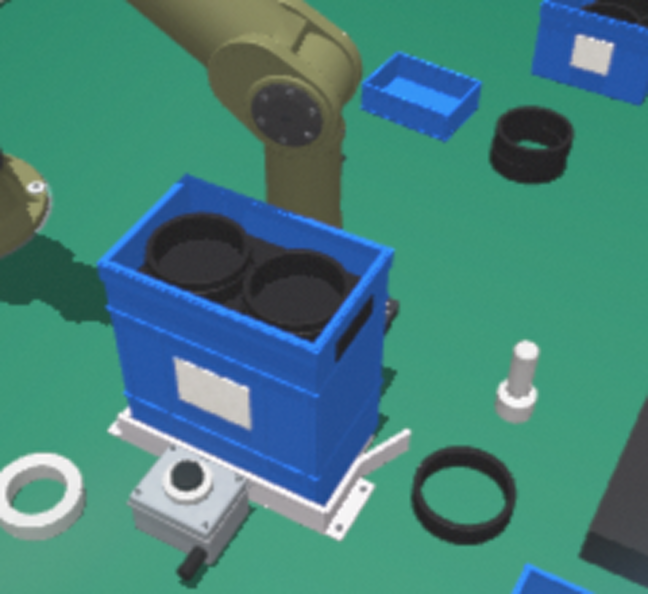

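The crop shows the crate upright between the guides, with its front face at the stop. The button, at about (186,478) in the crop, is free. I'll push a little more to confirm it's seated.

Emit:
{"fn": "drive_tool", "kwargs": {"moves": "-0.0005 0 0 0 1;-0.001 0 0 0 1;-0.0015 0 0 0 1;-0.002 0 0 0 1;-0.0025 0 0 0 1;-0.003 0 0 0 1;-0.003 0 0 0 1;-0.003 0 0 0 1"}}

```text
time_s: 15.55
tool_pos: [0.5247, -0.0218, 0.0073]
tool_rot: [179.8, -0.7, 90.0]
force: [-1.2, 22.2, 9.9]
grip_width: 0.0876
```

It no longer moves and the force is rising, so the crate is against the stop. I'll back off, rise, shut the fingers and cross over to the button.

Emit:
{"fn": "drive_tool", "kwargs": {"moves": "0.005 0 0 0 1;0.02 0 0 0 1;0.04 0 0 0 1;0.07 0 0 0 1;0.08 0 -0.03 0 1;0.08 0 -0.07 0 0;0.08 0 -0.11 0 -1;0.08 0 -0.15 0 -1"}}

```text
time_s: 16.35
tool_pos: [0.5231, 0.046, 0.1565]
tool_rot: [-180.0, 0.0, 89.7]
force: [0.7, -0.7, -0.0]
grip_width: 0.0705
```

Emit:
{"fn": "drive_tool", "kwargs": {"moves": "0 0 -0.04 0 -1;0 0 -0.08 0 -1;0 0 -0.12 0 -1;0 0 -0.16 0 -1;0 0 -0.19 0 -1;0 0 -0.19 0 -1;0 0 -0.19 0 -1;0 0 -0.19 0 -1"}}

```text
time_s: 17.15
tool_pos: [0.523, 0.0457, 0.3436]
tool_rot: [-179.9, 0.0, 89.6]
force: [-0.3, -0.5, -1.0]
grip_width: 0.0073
```

```bash
python3 m.py 8
```

```text
17.15 [0.523  0.0457 0.3436] [-179.9    0.    89.6] [-0.3 -0.5 -1. ] 0.00729400218051314
top 526 [ 525.9 -129.7] [143.8 224.3] 89.82 lip tilt x,y [-0.002 -0.   ]
side 911 [ 525.2 -128.6] [150.6 225.6] 89.9 lip tilt x,y [ 0.001 -0.   ]
```

Emit:
{"fn": "drive_tool", "kwargs": {"moves": "-0.035 0 0 0 -1;-0.07 0 0 0 -1;-0.11 0.002 0 0 -1;-0.15 0.005 0 0 -1;-0.19 0.005 0 0 -1;-0.23 0.005 0 0 -1;-0.27 0.005 0 0 -1;-0.307 0.005 0 0 -1"}}

```text
time_s: 18.05
tool_pos: [0.5259, -0.2631, 0.3438]
tool_rot: [-179.9, -0.0, 89.6]
force: [-0.4, 0.2, 0.0]
grip_width: 0.0005
```

Emit:
{"fn": "drive_tool", "kwargs": {"moves": "0 0 0 0 -1;0 0 0 0 -1;0 0 0 0 -1;0 0 0.03 0 -1;0 0 0.07 0 -1;0 0 0.11 0 -1;0 0 0.13 0 -1;0 0 0.14 0 -1"}}

```text
time_s: 18.85
tool_pos: [0.5258, -0.2588, 0.2028]
tool_rot: [-179.8, -0.1, 89.8]
force: [0.3, 0.2, -0.0]
grip_width: 0.0002
```

Run:
```python
from h import *
o=get_obs();print(o["time_s"],o["tool_pos"].round(4),o["tool_rot"].round(1),o["force"].round(1))
Rm=R.from_euler("xyz",o["tool_rot"],degrees=True).as_matrix()
p,d=read_camera("wrist")
c=calibration("wrist");K=np.array(c["intrinsics"]);T=np.array(c["T_tool_cam"])
for r in pinpoint("wrist","call_button_top")[:2]:
    u,v=r["uv"];a=np.array([u-K[0,2],-(v-K[1,2])]);rr=np.hypot(*a);th=rr/K[0,0]
    ray=np.r_[a/rr*np.sin(th),-np.cos(th)]
    w=Rm@T[:3,:3]@ray;q=Rm@T[:3,3]+o["tool_pos"]
    print(r["conf"],u,v,(q+w*(.082-q[2])/w[2]).round(4))
cv2.imwrite("pics/w9.png",p[...,::-1])
p,_=read_camera("side");a=p[100:310,190:430,::-1];cv2.imwrite("pics/s9.png",cv2.resize(a,None,fx=2.7,fy=2.7,interpolation=2))
```

```text
18.85 [ 0.5258 -0.2588  0.2028] [-1.798e+02 -1.000e-01  8.980e+01] [ 0.3  0.2 -0. ]
0.7 316.4 192.5 [ 0.5266 -0.2567  0.082 ]
```

View pics/s9.png

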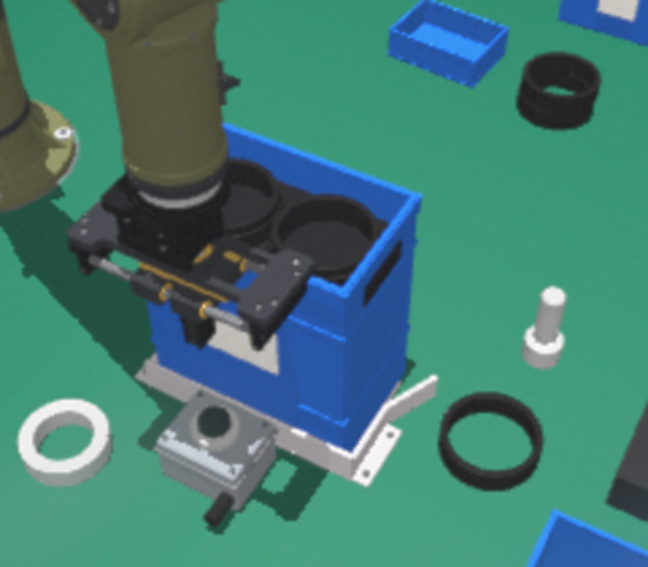

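The side crop shows the gripper above the call box, clear of the crate, with the button at about (213,422) in the crop. The wrist detection puts the button within 2 mm of the tool axis. Descending.

Emit:
{"fn": "drive_tool", "kwargs": {"moves": "0.0015 0.0008 0.02 0 -1;0.0015 0.0008 0.04 0 -1;0.0015 0.0008 0.06 0 -1;0.0015 0.0008 0.08 0 -1;0.0015 0.0008 0.095 0 -1;0.0015 0.0008 0.105 0 -1;0.0015 0.0008 0.11 0 -1;0.0015 0.0008 0.112 0 -1"}}

```text
time_s: 19.8
tool_pos: [0.5278, -0.2597, 0.0933]
tool_rot: [180.0, 0.0, 89.6]
force: [0.3, -0.3, -0.4]
grip_width: 0.0003
```

Emit:
{"fn": "drive_tool", "kwargs": {"moves": "0 0 0.002 0 -1;0 0 0.004 0 -1;0 0 0.006 0 -1;0 0 0.008 0 -1;0 0 0.01 0 -1;0 0 0.011 0 -1;0 0 0.011 0 -1;0 0 0.011 0 -1"}}

```text
time_s: 20.6
tool_pos: [0.5274, -0.2597, 0.0823]
tool_rot: [-180.0, 0.0, 89.6]
force: [-0.8, 0.6, 1.2]
grip_width: 0.0005
```

Emit:
{"fn": "drive_tool", "kwargs": {"moves": "0.0015 0 -0.002 0 -1;0.003 0 -0.002 0 -1;0.003 0 0.001 0 -1;0.003 0 0.003 0 -1;0.003 0 0.005 0 -1;0.003 0 0.006 0 -1;0.003 0 0.007 0 -1;0.003 0 0.007 0 -1"}}

```text
time_s: 21.4
tool_pos: [0.5281, -0.2563, 0.0764]
tool_rot: [180.0, 0.0, 89.6]
force: [-2.3, 2.3, 10.3]
grip_width: 0.0001
```

Emit:
{"fn": "drive_tool", "kwargs": {"moves": "0 0 0.001 0 -1;0 0 0.0015 0 -1;0 0 0.0015 0 -1;0 0 0.0015 0 -1;0 0 0.0015 0 -1;0 0 0.0015 0 -1;0 0 0.0015 0 -1;0 0 0.0015 0 -1"}}

```text
time_s: 22.2
tool_pos: [0.5281, -0.2564, 0.0763]
tool_rot: [180.0, 0.0, 89.6]
force: [-5.7, 2.6, 16.8]
grip_width: 0.0008
```

```bash
cat > b.py <<'E'
from h import *
import sys
o=get_obs();print(o["time_s"],o["tool_pos"].round(4),o["force"].round(1))
p,_=read_camera("side");cv2.imwrite(f"pics/b{sys.argv[1]}.png",cv2.resize(p[200:300,230:350,::-1],None,fx=5,fy=5,interpolation=2))
E
python3 b.py 1; python3 m.py
```

```text
22.2 [ 0.5281 -0.2564  0.0763] [-5.7  2.6 16.8]
22.25 [ 0.5281 -0.2564  0.0763] [180.    0.   89.6] [-5.5  3.8 17.3] 0.00026409850180828117
top 501 [ 526. -130.] [144.  224.1] 89.74 lip tilt x,y [ 0.002 -0.002]
side 567 [ 526.1 -128.5] [148.6 224.8] 89.68 lip tilt x,y [ 0.002 -0.001]
```

View pics/b1.png

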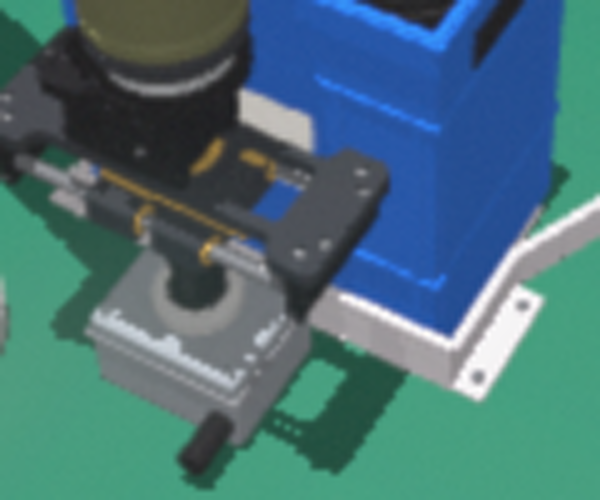

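The fingers are centred in the collar, the force rose from 10 to 17 N without further travel, and the tool went down 6 mm in all. So the button is fully down. Lifting clear now.

Emit:
{"fn": "drive_tool", "kwargs": {"moves": "0 0 -0.005 0 -1;0 0 -0.015 0 -1;0 0 -0.035 0 -1;0 0 -0.075 0 -1;0 0 -0.115 0 -1;0 0 -0.155 0 -1;0 0 -0.195 0 -1;0 0 -0.235 0 -1"}}

```text
time_s: 23.15
tool_pos: [0.5267, -0.2569, 0.3099]
tool_rot: [-179.9, 0.0, 89.6]
force: [0.4, -1.1, 0.1]
grip_width: 0.0003
```

Emit:
{"fn": "drive_tool", "kwargs": {"moves": "-0.03 0 -0.02 0 -1;-0.06 0 -0.03 0 -1;-0.09 0 -0.03 0 -1;-0.12 0 -0.03 0 -1;-0.15 0 -0.03 0 -1;-0.15 0 -0.03 0 -1;-0.15 0 -0.03 0 -1;-0.15 0 -0.03 0 -1"}}

```text
time_s: 23.95
tool_pos: [0.5268, -0.4054, 0.3384]
tool_rot: [-180.0, -0.1, 89.7]
force: [0.5, 0.7, -0.7]
grip_width: 0.0006
```

```bash
python3 m.py 10
python3 - <<'E'
from h import *
for n in("top","side"):
    p,d=read_camera(n);Q=cloud(n,d).reshape(-1,3);r=np.hypot(Q[:,0]-.527,Q[:,1]+.2567)
    m=(r<.012)&(Q[:,2]<.12);print(n,m.sum(),"button z",np.median(Q[m,2]).round(4))
    Q0=np.load(n+"_P.npy").reshape(-1,3);m=(r<.012)&(Q0[:,2]<.12);r0=np.hypot(Q0[:,0]-.527,Q0[:,1]+.2567);print("before",np.median(Q0[r0<.012,2]).round(4))
E
```

```text
23.95 [ 0.5268 -0.4054  0.3384] [-1.80e+02 -1.00e-01  8.97e+01] [ 0.5  0.7 -0.7] 0.0006177231353333845
top 515 [ 526. -130.] [144.2 224.2] 89.79 lip tilt x,y [-0.002 -0.003]
side 919 [ 525.2 -129.3] [226.8 148.8] 0.67 lip tilt x,y [0.002 0.   ]
top 37 button z 0.0823
before 0.0835
side 59 button z 0.0824
before 0.0829
```

View pics/side10.png

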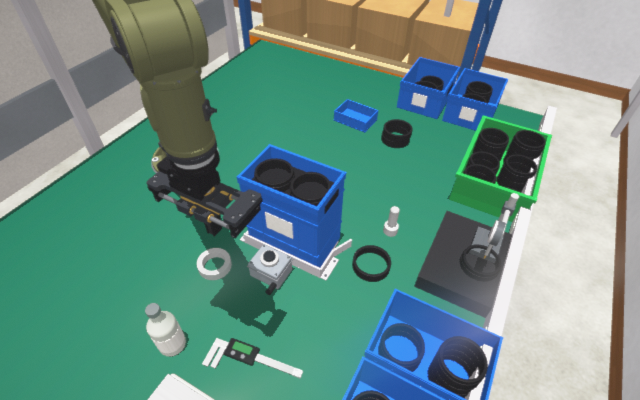

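The final view shows the crate home and upright at (292,205), the button up at (269,257), everything else where it was, and the arm clear in the air.

```bash
python3 -c "
from cell import *
print(sign_off())"
```

```text
the job is handed in; nothing more can be done
None
```

The crate is home in the bay, the call button has been pressed and is back up, and the job is handed in. It finished at about 24 s of the 72 s allowed; `sign_off()` gives no verdict.

**Push:** I pushed the crate low on its +y side at a steady 15–18 N or so. The gripper's body was probably the contact, about 75 mm up, because with the tool vertical it stands out further than the fingers. On the way in I turned the crate from 5° to square. I stopped when it no longer moved and the force rose to 22 N against the stop.

**Button:** I pressed with the fingers shut. The tool went down about 6 mm onto a hard stop, and the force reached 17 N. I then lifted off and moved 150 mm clear.

**Last checks:**
- **Crate:** the top camera puts it at (0.526, -0.130), against my estimate of (0.527, -0.128) for home. It is square to within about 0.7° and its tilt is about 0.
- **Button:** its top is at 82.3 mm, against 83 mm before the press, so it is up within measurement noise.
- **Other things:** in the final side view they look unmoved. I did not measure them one by one.
- **Disagreements:** some mid-push side-camera readings of the crate's outline (such as 194 mm instead of 140 mm) were off, probably thrown off by the arm, so I relied on the top camera.

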